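Seat the grating disc on the food processor

TASK

The steel grating disc stands raised on the food processor's base because the notch in its rim is not over the orange key. With a fingertip push the black lug on the disc round until the notch lines up with the key, then press down on the hub until the disc is fully home, and take the hand away. Do not lift the disc, and leave everything else on the worktop where it is.

Things in the scene. Friction and masses are not known exactly. Their poses are not given: they have to be found in the camera images.
- base: round white motor base of a food processor, 188 mm across, fixed to the worktop; origin under its centre on the worktop, z up, the disc's axis is its z axis; its -x side carries a black speed dial; its flat black deck is at height 74.5 mm. The orange key stands on the deck on its +y side.
- key (a point): orange key on the base's deck: a radial upright fin 7 mm wide with a rounded top at height 87 mm, reaching inwards under the rim of the disc to 59 mm from the disc's axis; outside the rim, from 75 to 85 mm from the axis, it ends in an orange post 12 mm wide whose top is at height 94 mm (an orange line on the side of the housing lies below it). This point lies on top of the fin, 66 mm from the axis, at height 87 mm. It does not move relative to the base.
- notch (a point): notch in the rim of the steel grating disc, 12 mm wide, open outwards, cut 15 mm deep into the rim, with a blue stripe on either side; this point lies in the middle of the notch, 66 mm from the axis, level with the underside of the disc. The disc is 144 mm across and 5 mm thick, its underside starts at height 87.5 mm and is 10 mm lower when home.
- lug (a point): black finger lug standing on the disc diametrically opposite the notch: a radial bar 10 mm wide (across the radius), reaching from 33 to 55 mm from the axis and standing 18 mm above the disc's top face; this point is its centre, 44 mm from the axis, 14 mm above the disc's underside. Pushed sideways it turns the disc.
- hub (a point): centre of the flat top of the disc's black hub, on the disc's axis, 19.6 mm above the disc's underside; the hub is 48 mm across at its foot and 40 mm at its top. Press straight down here.
- disc (a joint): turn of the disc about the vertical axis in rad, growing anticlockwise seen from above; 0 where the notch is diametrically opposite the key, so the notch is over the key at +3.14 and at -3.14. It turns either way and stays where it is left (friction about 0.06 N m); stops at +-6.2.
- press (a joint): how far the disc has gone down its shaft, in m: 0 raised as at the start, 0.010 fully home, negative if pulled up. A tight fit: about 3 to 4 N pushes it down and it stays where it is left. Unless the notch is over the key (within about 2.5 mm; the key's rounded top helps to centre it) the key blocks it: a hard push then gives only 1 to 4 mm and it springs back most of the way. The reading is good to about 1 mm.
- mug: white mug with dark diamonds, 78 mm wide, 111 mm with its handle, 90 mm tall; bystander; origin at the centre of its underside
- spice_jar: clear spice jar with a red cap, 45 mm across, 108 mm tall; bystander; origin at the centre of its underside
- lemon: yellow lemon, 78x55x56 mm; bystander; origin at its underside
- garlic: bulb of garlic, 60 mm across, 58 mm tall; bystander; origin at its underside
- soap_bar: cream bar of soap, 83x53x24 mm; bystander; origin at its underside
- teaspoon: teaspoon with a purple handle, 133x27x13 mm, lying flat; bystander; origin at its underside

How it is judged (in metres and radians):
At the end, for the whole second after the job is handed in: the disc is down at least 8.5 of its 10 mm, its notch within 5 mm of the key seen from above, and it is at rest (value of joint press above 0.0085 m and horizontal distance between notch and key below 0.005 m and velocity of joint disc between -0.05 and 0.05 rad/s and velocity of joint press below 0.005 m/s); the robot touches nothing.
It fails at once if the disc is lifted up its shaft by more than 4 mm (value of joint press below -0.004 m).
It fails at once if a bystander is moved by more than 20 mm (distance of any of mug, spice_jar, lemon, garlic, soap_bar, teaspoon from where it was at the start of the episode above 0.02 m).
It also fails if it takes over 51 s, if anything falls off the work surface, if the arm or the gripper's body presses on something with over 40 N, if the wrist force passes 120 N, or if a joint passes its speed limit or range.

ROBOT

A 6-joint arm with a two-finger parallel gripper is mounted at the origin on a cart in front of the work surface, level with it; the furniture and walls round the work are solid. World frame = base frame: x ahead of the robot, y to its left, z up, the work surface at z = 0. Lengths are in mm, angles in rad, forces in N, time in s.
With the tool pointing down it reaches from about 275 to 1000 mm from the base axis. Payload 8.4 kg.
Tool frame: the origin (TCP) lies midway between the tips of the shut fingers; the grasp point (between the pads) lies 19 mm behind it; z points along the fingers, y is the line along which they close (so a half turn about z gives the same grasp; the last joint's range is limited). The gripper opens to 85 mm and grips with 20 to 120 N. Pads are 22 mm wide; open, the fingers measure 114 mm over their backs; the gripper's body (76 mm by 85 mm) begins 54 mm behind the grasp point. The pads swing forward as they close: fully open they stand 13 mm farther back than shut.
Start: joints at [1.278, 0.353, 1.633, -0, 1.155, -0.002], TCP at [179.198, 598.762, 231.281] pointing down, gripper open.
Joint ranges: [-2.63, 2.63], [-0.92, 2.1], [0.06, 2.66], [-1.3, 4.44], [0, 2.69], [-3.02, 3.02]. Speed limits (rad/s): [2.22, 2.22, 2.79, 3.14, 3.14, 3.14].

INTERFACE

Orientations are given as [roll, pitch, yaw] about the fixed x, y, z axes, in that order (R = Rz(yaw) Ry(pitch) Rx(roll)).
In Python, from rig import r gives the robot as it stands.
- The arm moves only by the tool servo_tool, never from a script. Its argument "deltas" is a list of rows, each an object of numbers: "x", "y", "z": the shift along the world's x, y, z in mm; "rx", "ry", "rz": the turn, a rotation vector about the world's x, y, z in rad; "gripper": the gripper's target within -1 to 1 (fully open at 1, half-way at 0, shut at -1). A call has 1 to 10 rows; each row is the pose to reach, as a shift and turn from the pose commanded when the call began; what a row does not reach only later rows make up. A row lasts 1/10 s, in which the tool goes at most 50 mm and 8.59 degrees, less where a joint would pass 70% of its speed; a pose out of reach is approached as far as the arm can. A call with a gripper value outside its range is refused whole. The fingers move at their own pace and stop on an object; "newtons" is the grip in N (left out, the last holds). Time passes only in rows, so rows that repeat a pose let the fingers close. It gives the time, the measured TCP pose, the force, the opening and the grip force at its end, in the units of the state.
- r.sense(): the state, without advancing time (a new reading comes with each control period).
- r.grab_frame(name): name is "side" or "top"; returns the picture (384x512x3 uint8, blue, green, red); there is no depth.
- r.camera_params(name): a dict with "mtx" (3x3 intrinsics, pixels), "eye" and "orientation" of the camera in the world. Camera axes: x right, y down, z forward; pixel columns grow to the right and rows downward; lengths in mm; the calibration is good to about 2 mm. A picture is of the moment at which its call begins. camera_params takes no time and is no camera call.
- r.sign_off(): hands the job in; it is judged then, once.
Trained networks look in the newest picture that a camera, given by its name, has taken for a name from the list of things; names that differ only in an ending like _2 or _b are one class to them, and where a whole thing is asked for, a point or a joint stands for the part that bears it (a point fixed in the world has none). Each returns a list of dicts, best first, with "conf" (0 to 1); they miss things now and then, are a little off and sometimes report something else, mostly with a low value. They report only what shows in the picture. A call takes as long as a camera call.
- r.recognise(name, camera): "box" ([left, top, width, height] in pixels, round what is visible of it).
The state is a dict: "clock": time; "qpos": joint angles; "qvel": joint speeds; "joint_efforts": joint torques, N m; "eef_pos": TCP position; "tcp_rot": TCP orientation; "contact_force": force on the tool from outside, world axes, zero at the start; "wrist_torque": the same for the moment, N m; "opening": opening from 0.0 (shut) to 1.0 (fully open); "grasp_force": force on a finger pad.
Only numpy, scipy, OpenCV 4.12 (cv2) and the standard library are available. Lean on these libraries where they do the work, as an engineer would, in place of code of your own. Each camera call takes 0.05 s, during which the arm holds its last target. There are 200 camera calls.

## Working session

There is one attempt and no reset: what is moved stays moved. The work goes in short steps, Python scripts to look and compute and a tool call to move; the robot and the scene stay as the last step left them, time stands still between calls to the robot, and variables do not carry over. Pictures are saved under pics/ and viewed, at most 10 in all, crops included, and the job is handed in when it is done.

Besides the shell and the picture viewer there is one more tool, called after "Request:" in YAML: its name, and indented under it one key for each argument. servo_tool: Moves the arm, as the interface text tells. Its arguments: {"type":"object","properties":{"deltas":{"type":"array","items":{"type":"object","properties":{"x":{"type":"number"},"y":{"type":"number"},"z":{"type":"number"},"rx":{"type":"number"},"ry":{"type":"number"},"rz":{"type":"number"},"gripper":{"type":"number"}}}},"newtons":{"type":"number"}},"required":["deltas"]}

```bash
mkdir -p pics; ls
python3 - <<'E'
from rig import r
import cv2,numpy as np
print(r.sense())
ims=[]
for c in("top","side"):
    im=r.grab_frame(c); cv2.imwrite(f"pics/{c}0.png",im)
    p=r.camera_params(c);print(c,p)
    for n in("base","key","notch","lug","hub","mug","spice_jar","lemon","garlic","soap_bar","teaspoon"):
        print(n,[(d["box"],round(d["conf"],2)) for d in r.recognise(n,c)[:2]])
E
```

```text
pics
{'clock': 0.0, 'qpos': array([ 1.27757905e+00,  3.53672892e-01,  1.63415108e+00, -5.14863761e-06,
        1.15518043e+00, -2.36878225e-03]), 'qvel': array([ 0.00026704, -0.00023756,  0.00101986,  0.0006494 ,  0.00055547,
        0.0001727 ]), 'joint_efforts': array([-1.70347088e-03, -6.05282950e+01, -3.42071915e+01, -1.51224622e-04,
        9.78977914e-03, -2.31212545e-05]), 'eef_pos': array([179.07202432, 598.29506891, 230.53897076]), 'tcp_rot': array([-3.14018090e+00,  1.36325339e-06,  2.85074624e+00]), 'contact_force': array([-0.57347678, -0.20510812, -0.37616568]), 'wrist_torque': array([ 0.02799183,  0.01809338, -0.01542133]), 'grasp_force': 0.0, 'opening': 1.0000891559554221}
top {'mtx': array([[401.67576896,   0.        , 262.83685212],
       [  0.        , 401.67576896, 193.10981649],
       [  0.        ,   0.        ,   1.        ]]), 'eye': array([ 343.05583072,  -77.40279049, 1155.17506051]), 'orientation': array([-2.93056918, -0.00497045, -1.50154791])}
base [([242.3, 187.2, 67.7, 73.2], 0.87)]
key [([243.1, 189.6, 62.4, 68.3], 0.68), ([247.1, 195.6, 54.5, 52.0], 0
[... 671 characters left out ...]
3.06551113])}
base [([250.3, 163.0, 74.2, 70.8], 0.63), ([259.3, 166.8, 57.6, 33.5], 0.41)]
key [([246.6, 161.8, 75.3, 71.6], 0.78), ([324.0, 189.4, 12.3, 32.4], 0.2)]
notch [([257.5, 163.5, 60.8, 37.3], 0.97)]
lug [([256.7, 165.8, 54.5, 35.0], 0.73)]
hub [([256.4, 166.0, 57.3, 35.3], 0.7)]
mug [([323.7, 246.7, 49.7, 59.7], 0.87), ([259.1, 165.1, 52.2, 37.0], 0.44)]
spice_jar [([339.6, 289.4, 33.7, 53.3], 0.9)]
lemon [([179.1, 196.4, 23.2, 20.6], 0.73)]
garlic [([223.8, 145.4, 18.3, 18.1], 0.65), ([257.7, 163.9, 59.9, 34.6], 0.51)]
soap_bar [([206.2, 145.7, 17.7, 14.7], 0.62), ([248.3, 164.9, 76.8, 68.0], 0.47)]
teaspoon [([326.2, 191.1, 9.0, 27.3], 0.53), ([248.0, 166.0, 76.2, 67.7], 0.42)]
```

Run:
```python
import cv2,numpy as np
t=cv2.imread("pics/top0.png");s=cv2.imread("pics/side0.png")
cv2.imwrite("pics/both.png",np.hstack([cv2.resize(t[170:275,225:325],(400,420),interpolation=3),cv2.resize(s[145:250,235:335],(400,420),interpolation=3)]))
```

```text
(no output)
```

View pics/both.png

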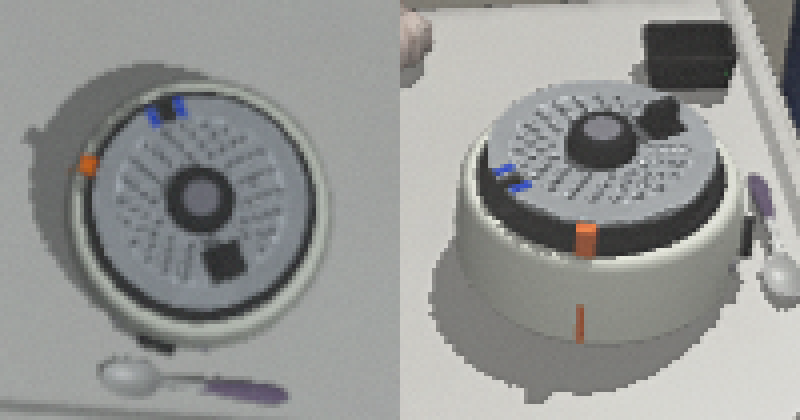

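View pics/top0.png

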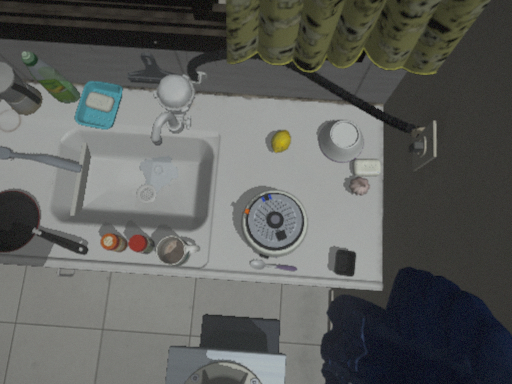

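The top picture (crop scale 4) shows the blue-striped notch at about px (267,197), the orange post at (247,211), the hub at (276,219) and the lug at (281,235). The notch needs about 50° of anticlockwise turn. I'll compute it next.

```bash
cat > h.py <<'E'
from rig import r
import cv2,numpy as np
from scipy.spatial.transform import Rotation as R
def ray(c,uv,z):
    p=r.camera_params(c); d=R.from_euler('xyz',p["orientation"]).apply(np.linalg.inv(p["mtx"])@[uv[0],uv[1],1])
    return (p["eye"]+d*(z-p["eye"][2])/d[2])
def proj(c,P):
    p=r.camera_params(c); q=p["mtx"]@R.from_euler('xyz',p["orientation"]).inv().apply(np.array(P)-p["eye"]); return q[:2]/q[2]
def cen(im,lo,hi,box):
    m=cv2.inRange(cv2.cvtColor(im,cv2.COLOR_BGR2HSV),lo,hi); k=np.zeros_like(m); x,y,w,h=box; k[y:y+h,x:x+w]=m[y:y+h,x:x+w]
    M=cv2.moments(k,True); return (M["m10"]/max(M["m00"],1),M["m01"]/max(M["m00"],1)),M["m00"]
BOX={"top":(235,180,85,85),"side":(240,155,90,55)}
BL=((110,120,60),(130,255,255)); OR=((5,150,120),(20,255,255))
def meas(im,c,dz=0):
    (b,nb),(o,no)=cen(im,*BL,BOX[c]),cen(im,*OR,BOX[c])
    return ray(c,b,92.5-dz),nb,ray(c,o,94 if c=="top" else 89),no
E
python3 - <<'E'
from h import *
for c in("top","side"):
    im=cv2.imread(f"pics/{c}0.png"); print(c,*meas(im,c))
print("hub",ray("top",(275.7,219.3),107),ray("side",(235+603/4,145+126/4),107))
print("lug",ray("top",(281,235.5),108),ray("side",(235+663/4-100,145+118/4),105))
E
```

```text
top [559.14342231 -77.09287025  92.5       ] 23.0 [518.58564499 -26.90570694  94.        ] 19.0
side [557.74818023 -75.77607157  92.5       ] 16.0 [519.19386967 -24.27873549  89.        ] 21.0
hub [ 499.45415078 -105.72028551  107.        ] [252.95662354 -80.37287836 107.        ]
lug [ 457.74342998 -122.14653288  108.        ] [ 459.65003891 -110.35804197  105.        ]
```

Request:
servo_tool:
  deltas:
    - {"x": 10,"y": -25,"rz": -0.1,"gripper": -1}
    - {"x": 27,"y": -68,"rz": -0.24,"gripper": -1}
    - {"x": 44,"y": -111,"rz": -0.38,"gripper": -1}
    - {"x": 61,"y": -154,"rz": -0.52,"gripper": -1}
    - {"x": 78,"y": -197,"rz": -0.66,"gripper": -1}
    - {"x": 95,"y": -240,"rz": -0.8,"gripper": -1}
    - {"x": 112,"y": -283,"rz": -0.94,"gripper": -1}
    - {"x": 129,"y": -326,"rz": -1.08,"gripper": -1}
    - {"x": 146,"y": -369,"rz": -1.22,"gripper": -1}
    - {"x": 163,"y": -412,"rz": -1.36,"gripper": -1}

```text
invalid input
```

Request:
servo_tool:
  deltas:
    - {"x": 17,"y": -46,"rz": -0.14,"gripper": -1}
    - {"x": 34,"y": -92,"rz": -0.28,"gripper": -1}
    - {"x": 51,"y": -138,"rz": -0.42,"gripper": -1}
    - {"x": 68,"y": -184,"rz": -0.56,"gripper": -1}
    - {"x": 85,"y": -230,"rz": -0.7,"gripper": -1}
    - {"x": 95,"y": -262,"rz": -0.84,"gripper": -1}
    - {"x": 102,"y": -280,"rz": -0.95,"gripper": -1}
    - {"x": 102,"y": -280,"rz": -1.036,"gripper": -1}
    - {"x": 102,"y": -280,"rz": -1.036,"gripper": -1}
    - {"x": 102,"y": -280,"rz": -1.036,"gripper": -1}

```text
invalid input
```

Request:
servo_tool:
  deltas:
    - {"x": 10.0,"y": -25.0,"z": 0.0,"rx": 0.0,"ry": 0.0,"rz": -0.1,"gripper": -1.0}
  newtons: 40

```text
clock: 1.3
eef_pos: [188.6, 575.6, 231.3]
tcp_rot: [3.14, -0.001, 2.752]
contact_force: [0.7, -0.2, 0.8]
opening: 0.855
grasp_force: 0.0
```

Request:
servo_tool:
  deltas:
    - {"x": 17,"y": -43,"z": 0,"rx": 0,"ry": 0,"rz": -0.14,"gripper": -1}
    - {"x": 34,"y": -86,"z": 0,"rx": 0,"ry": 0,"rz": -0.28,"gripper": -1}
    - {"x": 51,"y": -129,"z": 0,"rx": 0,"ry": 0,"rz": -0.42,"gripper": -1}
    - {"x": 68,"y": -172,"z": 0,"rx": 0,"ry": 0,"rz": -0.56,"gripper": -1}
    - {"x": 85,"y": -215,"z": 0,"rx": 0,"ry": 0,"rz": -0.7,"gripper": -1}
    - {"x": 102,"y": -258,"z": 0,"rx": 0,"ry": 0,"rz": -0.84,"gripper": -1}
    - {"x": 119,"y": -301,"z": 0,"rx": 0,"ry": 0,"rz": -0.98,"gripper": -1}
    - {"x": 136,"y": -344,"z": 0,"rx": 0,"ry": 0,"rz": -1.12,"gripper": -1}
    - {"x": 153,"y": -387,"z": 0,"rx": 0,"ry": 0,"rz": -1.26,"gripper": -1}
    - {"x": 170,"y": -430,"z": 0,"rx": 0,"ry": 0,"rz": -1.4,"gripper": -1}
  newtons: 40

```text
clock: 2.3
eef_pos: [359.6, 142.1, 231.7]
tcp_rot: [3.141, -0.001, 1.345]
contact_force: [0.4, 1.0, -0.4]
opening: 0.002
grasp_force: 0.0
```

Request:
servo_tool:
  deltas:
    - {"x": 16,"y": -44,"z": 0,"rx": 0,"ry": 0,"rz": -0.14,"gripper": -1}
    - {"x": 32,"y": -88,"z": 0,"rx": 0,"ry": 0,"rz": -0.28,"gripper": -1}
    - {"x": 48,"y": -132,"z": 0,"rx": 0,"ry": 0,"rz": -0.42,"gripper": -1}
    - {"x": 64,"y": -176,"z": 0,"rx": 0,"ry": 0,"rz": -0.56,"gripper": -1}
    - {"x": 77,"y": -214,"z": -20,"rx": 0,"ry": 0,"rz": -0.7,"gripper": -1}
    - {"x": 85,"y": -237,"z": -45,"rx": 0,"ry": 0,"rz": -0.83,"gripper": -1}
    - {"x": 85,"y": -237,"z": -75,"rx": 0,"ry": 0,"rz": -0.896,"gripper": -1}
    - {"x": 85,"y": -237,"z": -95,"rx": 0,"ry": 0,"rz": -0.896,"gripper": -1}
    - {"x": 85,"y": -237,"z": -105,"rx": 0,"ry": 0,"rz": -0.896,"gripper": -1}
    - {"x": 85,"y": -237,"z": -105,"rx": 0,"ry": 0,"rz": -0.896,"gripper": -1}
  newtons: 40

```text
clock: 3.3
eef_pos: [443.5, -93.0, 125.4]
tcp_rot: [-3.14, 0.002, 0.455]
contact_force: [-0.2, -0.0, 0.8]
opening: -0.001
grasp_force: 0.0
```

Run:
```python
from h import *
o=[]
for c in("top","side"):
    im=r.grab_frame(c); x,y=(225,170) if c=="top" else (235,130)
    o.append(cv2.resize(im[y:y+105,x:x+100],(400,420),interpolation=3))
cv2.imwrite("pics/b1.png",np.hstack(o))
```

```text
(no output)
```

View pics/b1.png

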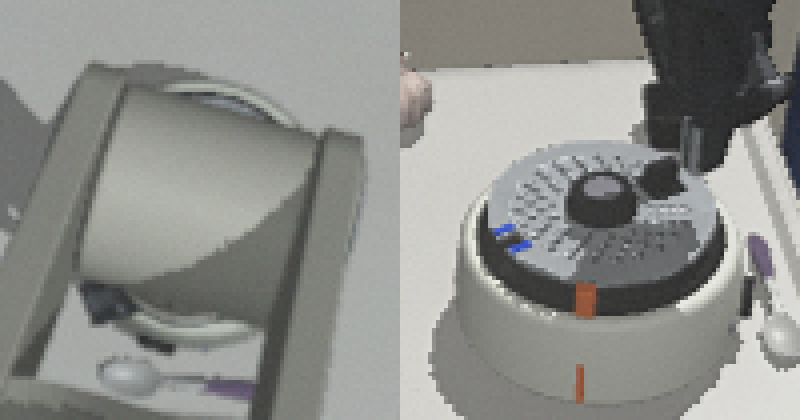

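The side view shows the fingertips at about crop (692,150), on the clockwise side of the lug (660,178). The post, stripes and lug are all visible there. Next I lower the fingers and approach the lug.

Request:
servo_tool:
  deltas:
    - {"x": 0,"y": 0,"z": -14,"rx": 0,"ry": 0,"rz": 0,"gripper": -1}
    - {"x": 0,"y": 0,"z": -27,"rx": 0,"ry": 0,"rz": 0,"gripper": -1}
    - {"x": 0,"y": 0,"z": -27,"rx": 0,"ry": 0,"rz": 0,"gripper": -1}
    - {"x": 2,"y": -4,"z": -27,"rx": 0,"ry": 0,"rz": 0,"gripper": -1}
    - {"x": 4,"y": -8,"z": -27,"rx": 0,"ry": 0,"rz": 0,"gripper": -1}
    - {"x": 6,"y": -12,"z": -27,"rx": 0,"ry": 0,"rz": 0,"gripper": -1}
    - {"x": 6,"y": -12,"z": -27,"rx": 0,"ry": 0,"rz": 0,"gripper": -1}
  newtons: 40

```text
clock: 4.1
eef_pos: [451.0, -105.9, 99.9]
tcp_rot: [3.141, -0.001, 0.454]
contact_force: [-0.3, -0.1, 0.5]
opening: 0.0
grasp_force: 0.0
```

Run:
```python
from h import *
c="side";im=r.grab_frame(c);print(meas(im,c))
```

```text
(array([557.74818023, -75.77607157,  92.5       ]), 16.0, array([518.86063889, -19.56687295,  89.        ]), 17.0)
```

Request:
servo_tool:
  deltas:
    - {"x": 0.2,"y": -3.5,"z": 0,"rx": 0,"ry": 0,"rz": 0.07,"gripper": -1}
    - {"x": 0.6,"y": -6.9,"z": 0,"rx": 0,"ry": 0,"rz": 0.14,"gripper": -1}
    - {"x": 1.2,"y": -10.3,"z": 0,"rx": 0,"ry": 0,"rz": 0.21,"gripper": -1}
    - {"x": 2.1,"y": -13.6,"z": 0,"rx": 0,"ry": 0,"rz": 0.28,"gripper": -1}
    - {"x": 3.2,"y": -16.9,"z": 0,"rx": 0,"ry": 0,"rz": 0.35,"gripper": -1}
    - {"x": 4.5,"y": -20.1,"z": 0,"rx": 0,"ry": 0,"rz": 0.42,"gripper": -1}
    - {"x": 6,"y": -23.2,"z": 0,"rx": 0,"ry": 0,"rz": 0.49,"gripper": -1}
    - {"x": 7.8,"y": -26.2,"z": 0,"rx": 0,"ry": 0,"rz": 0.56,"gripper": -1}
    - {"x": 9.8,"y": -29,"z": 0,"rx": 0,"ry": 0,"rz": 0.63,"gripper": -1}
    - {"x": 11.9,"y": -31.7,"z": 0,"rx": 0,"ry": 0,"rz": 0.7,"gripper": -1}
  newtons: 40

```text
clock: 5.15
eef_pos: [461.6, -136.9, 99.3]
tcp_rot: [-3.14, 0.0, 1.158]
contact_force: [-2.3, 1.0, 1.7]
opening: -0.0
grasp_force: 0.7
```

Run:
```python
from h import *
c="side";im=r.grab_frame(c);m=meas(im,c);print(m)
v=(m[0]-[499.5,-104.5,0]);print(np.degrees(np.arctan2(v[1],v[0])),np.hypot(*v[:2]))
print(r.sense()["contact_force"])
x,y=(235,130)
t=r.grab_frame("top")
cv2.imwrite("pics/b2.png",np.hstack([cv2.resize(im[y:y+105,x:x+100],(400,420),interpolation=3),cv2.resize(t[170:275,225:325],(400,420),interpolation=3)]))
```

```text
(array([531.93656387, -48.12873699,  92.5       ]), 12.0, array([520.28630774, -18.99552209,  89.        ]), 21.0)
60.08346574174683 65.03729675120647
[-1.24975592 -0.28984553  0.10246721]
```

View pics/b2.png

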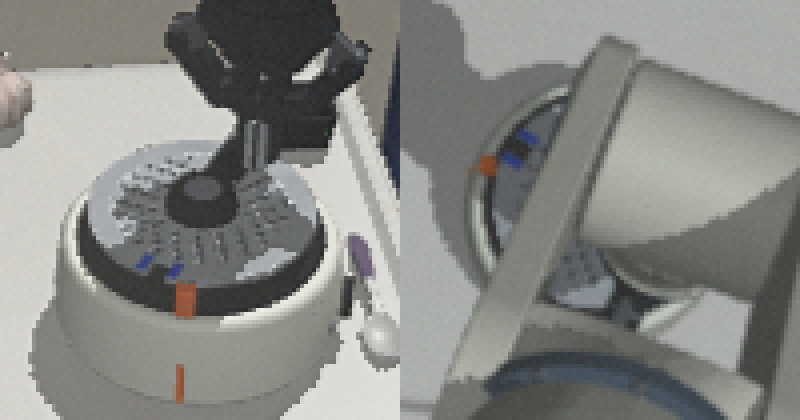

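Request:
servo_tool:
  deltas:
    - {"x": 1.8,"y": -1.9,"z": 0,"rx": 0,"ry": 0,"rz": 0.05,"gripper": -1}
    - {"x": 3.6,"y": -3.8,"z": 0,"rx": 0,"ry": 0,"rz": 0.1,"gripper": -1}
    - {"x": 5.5,"y": -5.5,"z": 0,"rx": 0,"ry": 0,"rz": 0.155,"gripper": -1}
    - {"x": 6.9,"y": -6.6,"z": 0,"rx": 0,"ry": 0,"rz": 0.19,"gripper": -1}
    - {"x": 6.9,"y": -6.6,"z": 0,"rx": 0,"ry": 0,"rz": 0.19,"gripper": -1}
  newtons: 40

```text
clock: 5.75
eef_pos: [468.8, -143.5, 99.3]
tcp_rot: [-3.141, 0.0, 1.343]
contact_force: [0.1, 0.0, 0.3]
opening: -0.003
grasp_force: 0.4
```

```bash
cat >> h.py <<'E'
C=np.array([499.5,-104.5])
def ang(ph,c="side",rr=66,z=92.5):
    return proj(c,[C[0]+rr*np.cos(np.radians(ph)),C[1]+rr*np.sin(np.radians(ph)),z])
def report(im,c):
    m=meas(im,c);v=m[0][:2]-C
    b,o=cen(im,*BL,BOX[c]),cen(im,*OR,BOX[c])
    print(c,"blue",np.round(b[0],1),b[1],"orange",np.round(o[0],1),o[1],"ang",np.degrees(np.arctan2(v[1],v[0])),np.hypot(*v))
E
python3 - <<'E'
from h import *
for c in("side","top"):
    im=r.grab_frame(c);report(im,c); cv2.imwrite(f"pics/l_{c}.png",im)
    for p in(72,76,80): print(p,ang(p,c),ang(p,c,75,92),ang(p,c,85,94))
im=cv2.imread("pics/l_side.png");cv2.imwrite("pics/b3.png",cv2.resize(im[180:215,260:310],(800,560),interpolation=0))
E
```

```text
side blue [279.6 197.3] 14.0 orange [280.8 204.9] 25.0 ang 71.18627400270144 65.6338515481593
72 [279.99747772 197.44196374] [279.25178254 200.02520719] [278.43376074 202.12123137]
76 [281.91512044 197.67947489] [281.44668946 200.29972449] [280.94644935 202.43800158]
80 [283.85197002 197.83007658] [283.66420418 200.47393897] [283.48582428 202.63918217]
top blue [252.8 210.3] 11.0 orange [246.6 210.9] 8.0 ang 70.04556275509277 65.01851262112882
72 [252.15257269 210.88898158] [249.05193446 209.67862899] [245.57931557 208.17242555]
76 [251.55597361 212.48465917] [248.37163558 211.48899765] [244.80353387 210.2251137 ]
80 [251.07247397 214.11980241] [247.81952268 213.34457508] [244.17293796 212.32961774]
```

View pics/b3.png

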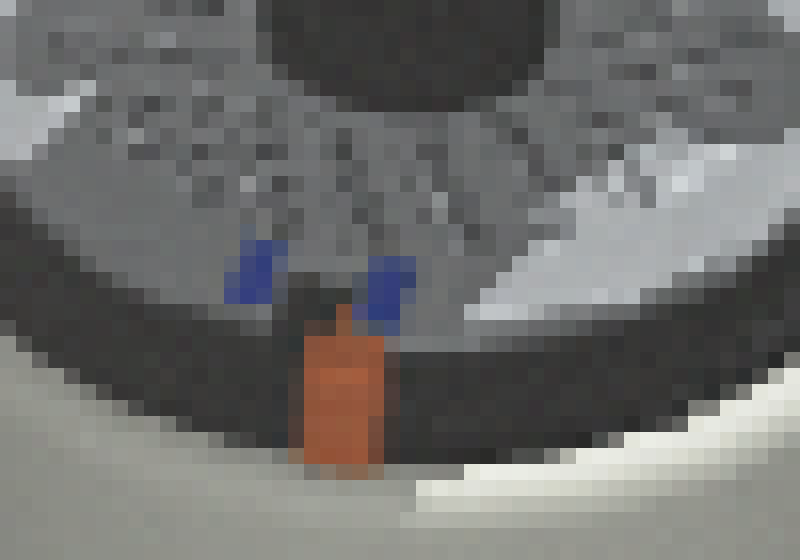

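The enlarged side view shows the stripes centred at crop x≈320 and the orange post at x≈344, with the fin showing in the right part of the notch. About 5° remain.

Request:
servo_tool:
  deltas:
    - {"x": 1.8,"y": -1.3,"z": 0,"rx": 0,"ry": 0,"rz": 0.045,"gripper": -1}
    - {"x": 3.5,"y": -2.5,"z": 0,"rx": 0,"ry": 0,"rz": 0.087,"gripper": -1}
    - {"x": 3.5,"y": -2.5,"z": 0,"rx": 0,"ry": 0,"rz": 0.087,"gripper": -1}
  newtons: 40

```text
clock: 6.15
eef_pos: [472.5, -146.0, 99.3]
tcp_rot: [-3.142, 0.0, 1.431]
contact_force: [-1.0, -0.4, 0.0]
opening: 0.001
grasp_force: 0.4
```

Run:
```python
from h import *
for c in("side","top"):
    im=r.grab_frame(c);report(im,c); cv2.imwrite(f"pics/m_{c}.png",im)
im=cv2.imread("pics/m_side.png");t=cv2.imread("pics/m_top.png")
cv2.imwrite("pics/b4.png",np.hstack([cv2.resize(im[180:215,265:300],(400,400),interpolation=0),cv2.resize(t[195:230,235:270],(400,400),interpolation=0)]))
```

```text
side blue [281.9 197.6] 14.0 orange [281.1 204.5] 28.0 ang 76.01338834484736 65.86257438410942
top blue [251.7 211.7] 15.0 orange [247.6 211.5] 14.0 ang 74.05235933334212 66.28315084208538
```

View pics/b4.png

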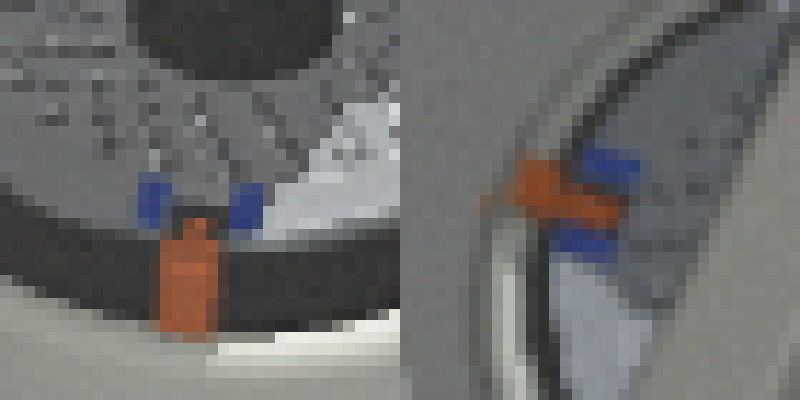

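Both views show the orange fin centred between the blue stripes. I'll back off the lug, rise and go over the hub.

Request:
servo_tool:
  deltas:
    - {"x": -4,"y": 1,"z": 0,"rx": 0,"ry": 0,"rz": 0,"gripper": -1}
    - {"x": -7,"y": 2,"z": 0,"rx": 0,"ry": 0,"rz": 0,"gripper": -1}
    - {"x": -7,"y": 2,"z": 12,"rx": 0,"ry": 0,"rz": 0,"gripper": -1}
    - {"x": -7,"y": 2,"z": 26,"rx": 0,"ry": 0,"rz": 0,"gripper": -1}
    - {"x": 4,"y": 15,"z": 26,"rx": 0,"ry": 0,"rz": 0,"gripper": -1}
    - {"x": 16,"y": 29,"z": 26,"rx": 0,"ry": 0,"rz": 0,"gripper": -1}
    - {"x": 27,"y": 41.5,"z": 26,"rx": 0,"ry": 0,"rz": 0,"gripper": -1}
    - {"x": 27,"y": 41.5,"z": 18,"rx": 0,"ry": 0,"rz": 0,"gripper": -1}
    - {"x": 27,"y": 41.5,"z": 12,"rx": 0,"ry": 0,"rz": 0,"gripper": -1}
    - {"x": 27,"y": 41.5,"z": 12,"rx": 0,"ry": 0,"rz": 0,"gripper": -1}
  newtons: 40

```text
clock: 7.25
eef_pos: [498.2, -104.5, 110.1]
tcp_rot: [-3.139, -0.0, 1.432]
contact_force: [-0.2, 0.9, -0.4]
opening: -0.002
grasp_force: 0.0
```

Request:
servo_tool:
  deltas:
    - {"x": 0,"y": 0,"z": -2,"rx": 0,"ry": 0,"rz": 0,"gripper": -1}
    - {"x": 0,"y": 0,"z": -4,"rx": 0,"ry": 0,"rz": 0,"gripper": -1}
    - {"x": 0,"y": 0,"z": -6,"rx": 0,"ry": 0,"rz": 0,"gripper": -1}
    - {"x": 0,"y": 0,"z": -8,"rx": 0,"ry": 0,"rz": 0,"gripper": -1}
    - {"x": 0,"y": 0,"z": -8,"rx": 0,"ry": 0,"rz": 0,"gripper": -1}
  newtons: 40

```text
clock: 7.75
eef_pos: [499.4, -104.7, 103.1]
tcp_rot: [-3.142, 0.0, 1.432]
contact_force: [-1.4, 0.7, -0.7]
opening: 0.003
grasp_force: 0.0
```

Request:
servo_tool:
  deltas:
    - {"x": 0,"y": 0,"z": -2,"rx": 0,"ry": 0,"rz": 0,"gripper": -1}
    - {"x": 0,"y": 0,"z": -4,"rx": 0,"ry": 0,"rz": 0,"gripper": -1}
    - {"x": 0,"y": 0,"z": -6,"rx": 0,"ry": 0,"rz": 0,"gripper": -1}
  newtons: 40

```text
clock: 8.05
eef_pos: [499.6, -104.6, 97.2]
tcp_rot: [3.141, 0.0, 1.432]
contact_force: [-0.8, -1.5, 3.5]
opening: 0.001
grasp_force: 1.6
```

Request:
servo_tool:
  deltas:
    - {"x": 0,"y": 0,"z": -2,"rx": 0,"ry": 0,"rz": 0,"gripper": -1}
    - {"x": 0,"y": 0,"z": -2,"rx": 0,"ry": 0,"rz": 0,"gripper": -1}
  newtons: 40

```text
clock: 8.25
eef_pos: [499.7, -104.6, 96.3]
tcp_rot: [3.141, 0.0, 1.432]
contact_force: [-5.5, -0.6, 18.9]
opening: -0.004
grasp_force: 9.1
```

It bottoms out at z≈96.3 with 19 N, which is the home height (expected about 97). I'll retreat and check.

Request:
servo_tool:
  deltas:
    - {"x": 0,"y": 0,"z": 10,"rx": 0,"ry": 0,"rz": 0,"gripper": -1}
    - {"x": 0,"y": 0,"z": 40,"rx": 0,"ry": 0,"rz": 0,"gripper": -1}
    - {"x": -20,"y": 30,"z": 80,"rx": 0,"ry": 0,"rz": 0,"gripper": -1}
    - {"x": -40,"y": 65,"z": 110,"rx": 0,"ry": 0,"rz": 0,"gripper": -1}
    - {"x": -60,"y": 105,"z": 120,"rx": 0,"ry": 0,"rz": 0,"gripper": -1}
    - {"x": -80,"y": 145,"z": 120,"rx": 0,"ry": 0,"rz": 0,"gripper": -1}
    - {"x": -100,"y": 185,"z": 120,"rx": 0,"ry": 0,"rz": 0,"gripper": -1}
    - {"x": -120,"y": 225,"z": 120,"rx": 0,"ry": 0,"rz": 0,"gripper": -1}
    - {"x": -130,"y": 255,"z": 120,"rx": 0,"ry": 0,"rz": 0,"gripper": -1}
    - {"x": -130,"y": 255,"z": 120,"rx": 0,"ry": 0,"rz": 0,"gripper": -1}
  newtons: 40

```text
clock: 9.25
eef_pos: [368.3, 153.3, 215.5]
tcp_rot: [3.142, -0.001, 1.435]
contact_force: [0.5, 0.2, -0.7]
opening: 0.002
grasp_force: 0.0
```

Run:
```python
from h import *
o=[]
for c in("top","side"):
    im=r.grab_frame(c); report(im,c); x,y=(225,170) if c=="top" else (235,145)
    o.append(cv2.resize(im[y:y+105,x:x+100],(400,420),interpolation=3))
cv2.imwrite("pics/b5.png",np.hstack(o)); print(r.sense()["contact_force"])
```

```text
top blue [251.8 213. ] 23.0 orange [248.4 211.6] 31.0 ang 76.90429552452531 65.02965070126236
side blue [282.  200.6] 17.0 orange [281.2 202.6] 20.0 ang 77.11638575123655 76.6202594468686
[-0.22959892 -1.15949455  0.20727896]
```

View pics/b5.png

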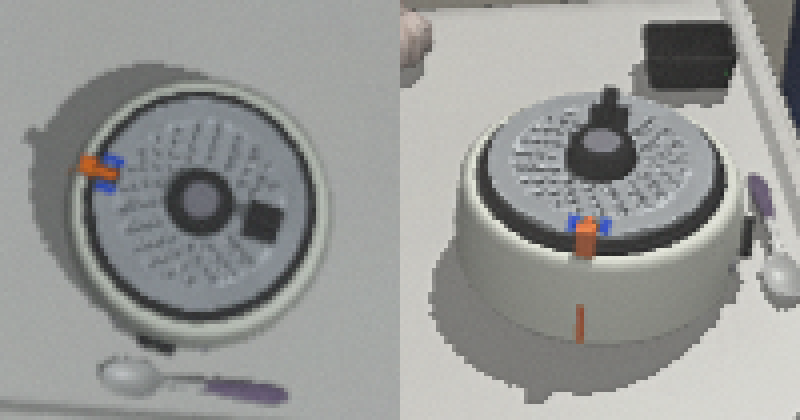

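The disc has dropped about 10 mm (stripes moved 3 px down in the side view), the key sits in the notch between the stripes at side (282,200), and the spoon has not moved.

```bash
python3 -c "
from rig import r
print(r.sign_off())"
```

```text
the job is handed in; nothing more can be done
None
```

I turned the disc until its notch was over the key, pressed it home and took the hand clear; the job is handed in at about 9.4 s, with no verdict returned. The last pictures show the notch on the key, the disc about 10 mm lower and the teaspoon unmoved; I did not re-check the other bystanders.

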